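# Fetch the dark vial from behind the bottles for weighing

### The job

The small dark vial at the back of the green reagent tray has to be weighed, but two tall bottles stand in front of it: first stand both bottles on the blue mat, and only then take the vial and set it upright in the middle of the balance's steel pan. When the vial is on the pan, put each bottle back on the very place in the tray where it stood at the start (do not swap them). Keep everything upright, and leave the two little capped vials in the tray where they are.

Things in the scene. Friction and masses are not known exactly. Their poses are not given: they have to be found in the camera images.
- tray: fixed low green tray on the worktop, 160 (x) x 230 (y) mm, rim 16 mm high, inner floor 4 mm above the worktop. Origin under its centre, z up; its x points to the back row. Two flat white discs of 68 mm diameter, printed on its floor at x = -20, y = +44 and -44 mm, mark the bottles' places (a bottle stands within 3 mm of a disc's centre)
- mat: fixed blue mat lying on the worktop, 160 (x) x 220 (y) x 4 mm: the side area. Origin under its centre, z up. There is room for both bottles, for example at y = +55 and -55 mm
- balance: fixed white laboratory balance, 200 (x) x 150 (y) x 38 mm housing with a small display at its -x end and a round steel pan. Origin under its centre, z up
- pan (a point): centre of the top face of the balance's round steel pan, 96 mm in diameter, 51 mm above the worktop and 35 mm from the balance's origin along its +x
- bottle_white: loose whitish translucent bottle, open, no cap, 58 mm in diameter, 128 mm high (body straight up to 100 mm, then a neck 43 mm wide; grip the body 80 to 90 mm above its base, to keep the gripper above both bottles), about 0.18 kg. Origin at the centre of its underside, z up. Stands on one of the tray's white discs; which one varies
- bottle_amber: loose amber glass bottle with a white paper band and a blue screw cap, 54 mm in diameter, 124 mm high (body straight up to 94 mm, then a shoulder and the cap, 40 mm wide; grip it as high as the other), about 0.16 kg. Origin at the centre of its underside, z up. Stands on the other white disc of the tray
- vial_dark: loose black vial with a narrower neck, 28 mm in diameter, 53 mm high (grip the straight body, the lowest 30 mm), about 0.04 kg. Origin at the centre of its underside, z up. Stands in the tray behind and between the two bottles, about 20 mm from each, so that a gripper cannot come down on it while they are there
- cryo_yellow: loose clear vial with a yellow cap, 15 mm in diameter, 46 mm high, standing in a back corner of the tray about 80 mm beside the dark vial. To be left alone. Origin at the centre of its underside, z up
- cryo_blue: the same with a blue cap, in the other back corner of the tray. To be left alone

How it is judged:
On the way, in this order (a step that is already met when the one before it is completed fails the run):
1. both bottles stand released and upright on the mat, the dark vial still untouched in its place (x of bottle_white in the frame of mat between -0.075 and 0.075 m and y of bottle_white in the frame of mat between -0.105 and 0.105 m and height (world z) of each of bottle_white, bottle_amber below 0.012 m and angle between each of bottle_white, bottle_amber's own z axis and vertical below 0.15 rad and contact force between each of bottle_white, bottle_amber and the fingers below 0.05 N and linear speed of each of bottle_white, bottle_amber below 0.02 m/s and x of bottle_amber in the frame of mat between -0.075 and 0.075 m and y of bottle_amber in the frame of mat between -0.105 and 0.105 m and distance of vial_dark from where it was at the start of the episode below 0.012 m), for 0.2 s.
2. the dark vial stands released in the middle of the pan, both bottles still on the mat (x of bottle_white in the frame of mat between -0.075 and 0.075 m and y of bottle_white in the frame of mat between -0.105 and 0.105 m and height (world z) of each of bottle_white, bottle_amber below 0.012 m and angle between each of bottle_white, bottle_amber, vial_dark's own z axis and vertical below 0.15 rad and contact force between each of bottle_white, bottle_amber, vial_dark and the fingers below 0.05 N and linear speed of each of bottle_white, bottle_amber, vial_dark below 0.02 m/s and x of bottle_amber in the frame of mat between -0.075 and 0.075 m and y of bottle_amber in the frame of mat between -0.105 and 0.105 m and horizontal distance between vial_dark and pan below 0.015 m and z of vial_dark in the frame of pan between -0.006 and 0.006 m), for 0.2 s.
At the end, for the whole second after the job is handed in: the dark vial stands upright and released on the pan, within 15 mm of its centre; each bottle stands upright and released within 15 mm of where it stood at the start; the two capped vials are upright within 15 mm of their start; all at rest (horizontal distance between vial_dark and pan below 0.015 m and z of vial_dark in the frame of pan between -0.006 and 0.006 m and angle between each of vial_dark, bottle_white, bottle_amber, cryo_yellow, cryo_blue's own z axis and vertical below 0.15 rad and contact force between each of vial_dark, bottle_white, bottle_amber and the fingers below 0.05 N and linear speed of each of vial_dark, bottle_white, bottle_amber below 0.02 m/s and distance of each of bottle_white, bottle_amber, cryo_yellow, cryo_blue from where it was at the start of the episode below 0.015 m); the robot touches nothing.
It fails at once if a bottle or the dark vial is tipped by more than about 35 degrees (angle between any of bottle_white, bottle_amber, vial_dark's own z axis and vertical above 0.6 rad).
It fails at once if a capped vial is knocked over or shifted by more than 20 mm (distance of any of cryo_yellow, cryo_blue from where it was at the start of the episode above 0.02 m or angle between any of cryo_yellow, cryo_blue's own z axis and vertical above 0.6 rad).
It also fails if it takes over 136 s, if anything falls off the work surface, if the arm or the gripper's body presses on something with over 40 N, if the wrist force passes 120 N, or if a joint passes its speed limit or range.

### The arm

A 7-joint arm with a two-finger parallel gripper is mounted at the origin on a cart in front of the work surface, level with it; the furniture and walls round the work are solid. World frame = base frame: x ahead of the robot, y to its left, z up, the work surface at z = 0. Lengths are in m, angles in rad, forces in N, time in s.
With the tool pointing down it reaches from about 0.425 to 0.825 m from the base axis. Payload 3.6 kg.
Tool frame: the origin (TCP) lies midway between the tips of the shut fingers; the grasp point (between the pads) lies 19 mm behind it; z points along the fingers, y is the line along which they close (so a half turn about z gives the same grasp; the last joint's range is limited). The gripper opens to 85 mm and grips with 20 to 120 N. Pads are 22 mm wide; open, the fingers measure 114 mm over their backs; the gripper's body (76 mm by 85 mm) begins 54 mm behind the grasp point. The pads swing forward as they close: fully open they stand 13 mm farther back than shut.
Start: joints at [1.157, 0.615, -0.013, 1.423, 0.008, 1.103, -0.04], TCP at [0.245, -0.602, 0.231] pointing down, gripper open.
Joint ranges: [-3.12, 3.12], [-0.3, 2.06], [-1.34, 1.32], [0.26, 2.42], [-1.36, 4.5], [0.01, 1.98], [-2.84, 2.84]. Speed limits (rad/s): [2.79, 2.79, 3.14, 3.14, 3.14, 3.14, 3.14].

### API

Orientations are given as [roll, pitch, yaw] about the fixed x, y, z axes, in that order (R = Rz(yaw) Ry(pitch) Rx(roll)).
In Python, from bench import observe, capture, camera_model, hand_in, masks_of, tip_of gives the robot as it stands.
- The arm moves only by the shell command python3 -m jog 'ROWS'. ROWS is text: rows parted by semicolons, each of 5 numbers parted by spaces: the opening, from 0 (shut) to 1 (fully open), then the shift along the tool's x, y, z normalised to -1 to 1, where 1 is 0.03 m, then the turn about the tool's z normalised to -1 to 1, where 1 is pi rad. In form: claw dx dy dz turn; .... A call has 1 to 12 rows; each row shifts and turns the commanded pose from where the row before left it, along the tool's axes as they then stand; what a row does not reach is not made up. A row lasts 1/12 s, in which the tool goes at most 41.7 mm and 7.16 degrees, less where a joint would pass 70% of its speed; a pose out of reach is approached as far as the arm can. A call with a number of a shift or a turn outside -1 to 1 is refused whole. A call with a gripper value outside its range is refused whole. The fingers move at their own pace and stop on an object; the grip force is fixed at half the most. Time passes only in rows, so rows that do not move let the fingers close. It gives the time, the measured TCP pose, the force, the opening and the grip force at its end, in the units of the state.
- observe(): the state, without advancing time (a new reading comes with each control period).
- capture(name): name is "scene" or "side" or "wrist"; returns the picture (480x640x3 uint8, red, green, blue); there is no depth.
- camera_model(name): a dict with "vertical_fov" (degrees; the focal length in pixels is half the picture's height over the tangent of half this angle, whatever the lens; pixels are square), "cx", "cy" (the principal point, pixels), "dist_coeffs" ([k1, k2, p1, p2, k3] as OpenCV has them; the pictures are not rectified), "rvec" (rotation vector, rad) and "tvec" (3), from world to camera coordinates, as OpenCV has them. Camera axes: x right, y down, z forward; pixel columns grow to the right and rows downward; lengths in m; the calibration is good to about 2 mm. A picture is of the moment at which its call begins: read the wrist's pose just before it. camera_model takes no time and is no camera call; for the wrist camera it gives the pose at the moment of the call.
- hand_in(): hands the job in; it is judged then, once.
Trained networks look in the newest picture that a camera, given by its name, has taken for a name from the list of things; names that differ only in an ending like _2 or _b are one class to them, and where a whole thing is asked for, a point or a joint stands for the part that bears it (a point fixed in the world has none). Each returns a list of dicts, best first, with "conf" (0 to 1); they miss things now and then, are a little off and sometimes report something else, mostly with a low value. They report only what shows in the picture. A call takes as long as a camera call.
- masks_of(camera, target): "mask" (480x640 bool, what is visible of it) and "bbox" ([left, top, right, bottom] in pixels, round what is visible of it).
- tip_of(camera, target): "position" ([column, row] in pixels: a listed point, or the origin of a listed thing).
The state is a dict: "time_s": time; "joints": joint angles; "joint_vel": joint speeds; "effort": joint torques, N m; "ee_pos": TCP position; "eef_rot": TCP orientation; "ft_force": force on the tool from outside, world axes, zero at the start; "wrist_torque": the same for the moment, N m; "finger_gap": opening from 0.0 (shut) to 1.0 (fully open); "grip_force": force on a finger pad.
Only numpy, scipy, OpenCV 4.12 (cv2) and the standard library are available. Lean on these libraries where they do the work, as an engineer would, in place of code of your own. Each camera call takes 0.05 s, during which the arm holds its last target. There are 200 camera calls.

## Working session

There is one attempt and no reset: what is moved stays moved. The work goes in short steps, Python scripts to look and compute and a shell command to move; the robot and the scene stay as the last step left them, time stands still between calls to the robot, and variables do not carry over. Pictures are saved under pics/ and viewed, at most 14 in all, crops included, and the job is handed in when it is done.

```bash
mkdir -p pics; ls; cat > h.py <<'E'
import numpy as np, cv2
from bench import *
def K(m):
    f=240/np.tan(np.radians(m["vertical_fov"])/2)
    return np.array([[f,0,m["cx"]],[0,f,m["cy"]],[0,0,1.]])
def ray(m,px):
    R=cv2.Rodrigues(np.array(m["rvec"],float))[0];t=np.array(m["tvec"],float).ravel()
    u=cv2.undistortPoints(np.array([[px]],float),K(m),np.array(m["dist_coeffs"],float))[0,0]
    return -R.T@t, R.T@np.array([u[0],u[1],1])
def at(m,px,z):
    c,d=ray(m,px); return c+d*(z-c[2])/d[2]
def tri(rs):
    A=0;b=0
    for c,d in rs:
        d=d/np.linalg.norm(d);P=np.eye(3)-np.outer(d,d);A=A+P;b=b+P@c
    return np.linalg.solve(A,b)
def proj(m,P):
    return cv2.projectPoints(np.array(P,float).reshape(-1,1,3),np.array(m["rvec"],float),np.array(m["tvec"],float),K(m),np.array(m["dist_coeffs"],float))[0].reshape(-1,2)
def snap(cam,name):
    im=capture(cam);cv2.imwrite(f"pics/{name}.png",im[:,:,::-1]);return im
E
cat > m1.py <<'E'
from h import *
np.set_printoptions(precision=4,suppress=True)
Z=dict(tray=0,mat=0,balance=0,pan=.051,bottle_white=.004,bottle_amber=.004,vial_dark=.004,cryo_yellow=.004,cryo_blue=.004)
s=observe();print(s["ee_pos"],s["eef_rot"],s["finger_gap"])
R={}
for c in("scene","side"):
    snap(c,c+"0");m=camera_model(c);print(c,ray(m,(320,240)))
    for n in Z:
        for d in tip_of(c,n)[:1]:
            print(c,n,np.round(d["position"],1),round(d["conf"],2),at(m,d["position"],Z[n]));R.setdefault(n,[]).append(ray(m,d["position"]))
for n in R:
    if len(R[n])>1:print("tri",n,tri(R[n]))
E
python3 m1.py
```

```text
pics
[ 0.2449 -0.6012  0.2301] [-3.1389  0.      0.3869] 0.9935500678710467
scene (array([-0.163 ,  0.4192,  0.9307]), array([ 0.5532, -0.3724, -0.7454]))
scene tray [211.  325.5] 0.56 [0.4512 0.2755 0.    ]
scene mat [320.3 260.4] 0.86 [ 0.475 -0.012  0.   ]
scene balance [407.6 213.8] 0.9 [ 0.4829 -0.2768  0.    ]
scene pan [404.7 191.5] 0.89 [ 0.5107 -0.2819  0.051 ]
scene bottle_white [228.3 324.9] 0.93 [0.4305 0.2451 0.004 ]
scene bottle_amber [191.5 341.2] 0.82 [0.4358 0.3264 0.004 ]
scene vial_dark [203.  313.7] 0.83 [0.4842 0.2776 0.004 ]
scene cryo_yellow [238.7 297.5] 0.66 [0.4807 0.1944 0.004 ]
scene cryo_blue [162.5 326.9] 0.42 [0.4997 0.3636 0.004 ]
side (array([0.5268, 0.9618, 0.7588]), array([-0.04  , -0.8136, -0.5804]))
side tray [335.7 352.8] 0.92 [0.4551 0.298  0.    ]
side mat [317.8 265. ] 0.65 [0.4836 0.0074 0.    ]
side balance [319.  203.5] 0.63 [ 0.4712 -0.2944  0.    ]
side pan [308.1 194.7] 0.74 [ 0.5055 -0.2599  0.051 ]
side bottle_white [344.8 332.6] 0.83 [0.4327 0.2453 0.004 ]
side bottle_amber [346.7 367.1] 0.62 [0.4357 0.339  0.004 ]
side vial_dark [321.4 348.5] 0.63 [0.4844 0.2896 0.004 ]
side cryo_yellow [318.5 319.1] 0.51 [0.4878 0.2042 0.004 ]
side cryo_blue [310.  380.4] 0.69 [0.5092 0.3708 0.004 ]
tri tray [ 0.4568  0.2771 -0.0168]
tri mat [ 0.4841 -0.0177 -0.0172]
tri balance [ 0.472  -0.265   0.0169]
tri pan [ 0.5083 -0.28    0.0455]
tri bottle_white [0.4321 0.2444 0.0023]
tri bottle_amber [ 0.4371  0.3285 -0.0037]
tri vial_dark [ 0.486   0.279  -0.0036]
tri cryo_yellow [ 0.4877  0.1922 -0.007 ]
tri cryo_blue [ 0.5086  0.3625 -0.0075]
```

View pics/scene0.png

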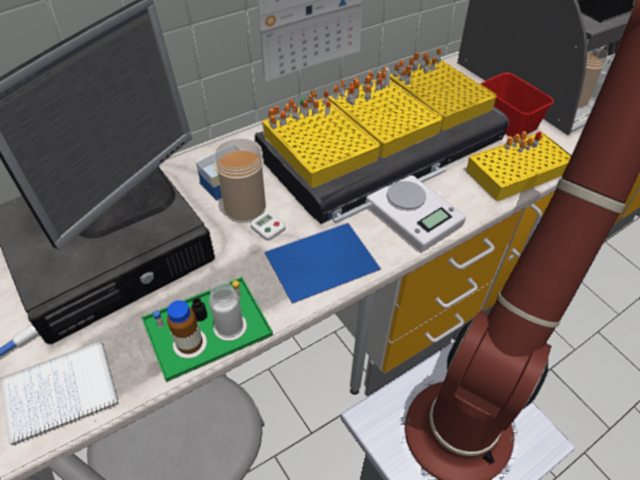

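View pics/side0.png

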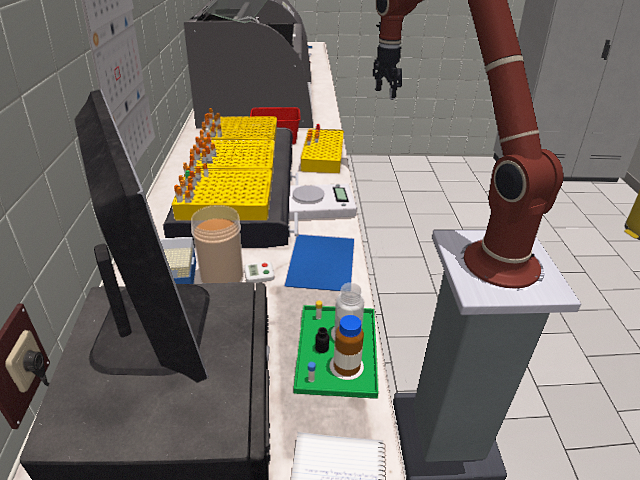

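The scene shows the amber bottle (185,330) on the tray's left (+y) disc and the white one (228,310) on the right (-y) disc. The dark vial is at (200,308), the blue mat at (322,262) and the pan at (406,193). The side view agrees, and the positions match the sizes given. First I turn the tool so that it closes along x, then travel in an arc to above the tray.

```bash
python3 -m jog '1 0 0 -0.3 -0.038;1 0 0 -0.3 -0.038;1 0 0 -0.3 -0.038;1 0 0 -0.3 -0.038;1 0 0 0 -0.038;1 0 0 0 -0.038;1 0 0 0 -0.038;1 0 0 0 -0.038;1 0 0 0 -0.038;1 0 0 0 -0.035;1 0 0 0 0;1 0 0 0 0'
```

```text
time_s: 2.0
ee_pos: [0.2449, -0.602, 0.2672]
eef_rot: [3.141, -0.0, 1.568]
ft_force: [0.2, -0.9, 0.1]
finger_gap: 1.001
grip_force: 0.0
```

```bash
cat > m2.py <<'E'
from h import *
from scipy.optimize import least_squares
np.set_printoptions(precision=4,suppress=True)
G={"bottle_white":(.029,.128,.0215,.1,(.432,.2445)),"bottle_amber":(.027,.124,.02,.094,(.436,.33)),"vial_dark":(.014,.053,.009,.03,(.486,.28)),"cryo_yellow":(.0075,.046,.0075,.046,(.487,.194)),"cryo_blue":(.0075,.046,.0075,.046,(.507,.364))}
a=np.linspace(0,2*np.pi,48)
def cyl(x,y,g,z0=.004):
    r,h,rt,hb=g[:4]
    return np.vstack([np.c_[x+q*np.cos(a),y+q*np.sin(a),0*a+z0+z] for q,z in((r,0),(r,hb),(rt,h))])
def rect(mask,m,z):
    c=max(cv2.findContours(mask.astype(np.uint8),0,1)[0],key=cv2.contourArea)[:,0]
    w=np.array([at(m,p,z)[:2] for p in c]);return cv2.minAreaRect((w*1000).astype(np.float32))
import sys
for c in sys.argv[1:]:
    capture(c);m=camera_model(c)
    for n,g in G.items():
        for d in masks_of(c,n)[:1]:
            ys,xs=np.nonzero(d["mask"]);B=np.array([np.percentile(xs,.3),np.percentile(ys,.3),np.percentile(xs,99.7)+1,np.percentile(ys,99.7)+1])
            def f(p):
                q=proj(m,cyl(*p,g));return np.r_[q.min(0),q.max(0)]-B-.0
            s=least_squares(f,g[4],loss="soft_l1");print(c,n,round(d["conf"],2),s.x,"res",f(s.x).round(1))
    for n,z in(("tray",.016),("mat",.004),("balance",.038)):
        for d in masks_of(c,n)[:1]:print(c,n,round(d["conf"],2),rect(d["mask"],m,z))
    for d in tip_of(c,"pan")[:1]:print("pan",at(m,d["position"],.051))
E
python3 m2.py scene side
```

```text
scene bottle_white 0.66 [0.4259 0.2441] res [-0.7 -1.7  0.7  1.4]
scene bottle_amber 0.56 [0.4337 0.3309] res [-0.3 -0.7  0.3  0.7]
scene vial_dark 0.64 [0.4808 0.2845] res [ 0.6  0.1 -0.6 -0.1]
scene cryo_yellow 0.5 [0.4914 0.1935] res [-0.2 -1.8  0.2  1.8]
scene cryo_blue 0.54 [0.5053 0.3647] res [-0.8 -1.3  0.8  1.2]
scene tray 0.65 ((446.9738464355469, 285.42303466796875), (231.50758361816406, 173.14088439941406), 84.7878646850586)
scene mat 0.8 ((471.3900146484375, -13.011947631835938), (222.37791442871094, 163.57699584960938), 82.50487518310547)
pan [ 0.5059 -0.2802  0.051 ]
side bottle_white 0.72 [0.4265 0.219 ] res [ 0.5 -9.8 -0.5  2.4]
side bottle_amber 0.64 [0.4348 0.3369] res [-0.4 -1.6  0.4  1.1]
side tray 0.84 ((452.1622619628906, 296.1420593261719), (240.8596954345703, 161.42800903320312), 85.58739471435547)
side mat 0.66 ((476.082763671875, -7.227691650390625), (223.54022216796875, 160.4199676513672), 82.647216796875)
side balance 0.72 ((469.64111328125, -255.81381225585938), (197.6979217529297, 203.8208770751953), 3.6893601417541504)
pan [ 0.5029 -0.2788  0.051 ]
```

```bash
python3 -m jog '1 .84 .71 -.1 0;1 .84 .71 -.1 0;1 .84 .71 -.1 0;1 .84 .71 -.1 0;1 .84 .71 -.1 0;1 .84 .71 -.1 0;1 .84 .71 -.1 0;1 .84 .71 -.1 0;1 .84 .71 -.1 0;1 .84 .71 -.1 0;1 .84 .71 -.1 0;1 .84 .71 -.1 0'
python3 -m jog '1 .83 -.05 0 0;1 .83 -.05 0 0;1 .83 -.05 0 0;1 .83 -.05 0 0;1 .83 -.05 0 0;1 .83 -.05 0 0;1 .83 -.05 0 0;1 .83 -.05 0 0;1 .83 -.05 0 0;1 .83 -.05 0 0;1 .83 -.05 0 0;1 .83 -.05 0 0'
python3 -m jog '1 .8 -.08 0 0;1 .8 -.08 0 0;1 .8 -.08 0 0;1 .8 -.08 0 0;1 .8 -.08 0 0;1 .8 -.08 0 0;1 .8 -.08 0 0;1 .8 -.08 0 0;1 .8 -.08 0 0;1 .8 -.08 0 0.01;1 .8 -.08 0 0.01;1 0 0 0 0.01'
python3 -m jog '1 0 0 0 0;1 0 0 0 0'
python3 -c "
from h import *
snap('wrist','w0');m=camera_model('wrist');print(ray(m,(320,240)))"
python3 m2.py wrist
```

```text
time_s: 4.0
ee_pos: [0.5015, -0.2981, 0.3037]
eef_rot: [3.141, 0.0, 1.571]
ft_force: [0.3, -0.5, 0.3]
finger_gap: 0.999
grip_force: 0.0
time_s: 5.0
ee_pos: [0.4824, 0.0005, 0.3036]
eef_rot: [3.141, 0.0, 1.571]
ft_force: [0.3, 0.2, -0.2]
finger_gap: 0.997
grip_force: 0.0
time_s: 6.0
ee_pos: [0.4548, 0.2696, 0.3038]
eef_rot: [-3.141, -0.005, 1.484]
ft_force: [-0.3, 0.1, -0.1]
finger_gap: 1.003
grip_force: 0.0
time_s: 6.17
ee_pos: [0.4569, 0.263, 0.3033]
eef_rot: [3.141, 0.001, 1.478]
ft_force: [-0.1, -0.7, 0.3]
finger_gap: 1.001
grip_force: 0.0
(array([0.46461401, 0.33514629, 0.44574224]), array([-0.02515624, -0.27590659, -0.96092655]))
wrist bottle_white 0.86 [0.4283 0.246 ] res [-0.8 -3.4  0.8  1.3]
wrist bottle_amber 0.78 [0.4368 0.3316] res [-0.2 -0.5  0.3  0.6]
wrist vial_dark 0.79 [0.4846 0.284 ] res [ 1.2  0.9 -1.1 -0.8]
wrist cryo_yellow 0.49 [0.4884 0.1938] res [ 0.  -0.5 -0.   0.5]
wrist cryo_blue 0.61 [0.525  0.3807] res [ 116.8    1.7   -2.  -169.6]
wrist tray 0.93 ((452.5000305175781, 287.1124572753906), (230.517822265625, 161.71710205078125), 85.18921661376953)
wrist mat 0.93 ((476.58587646484375, 6.18780517578125), (186.3438262939453, 160.9593963623047), 82.43146514892578)
```

View pics/w0.png

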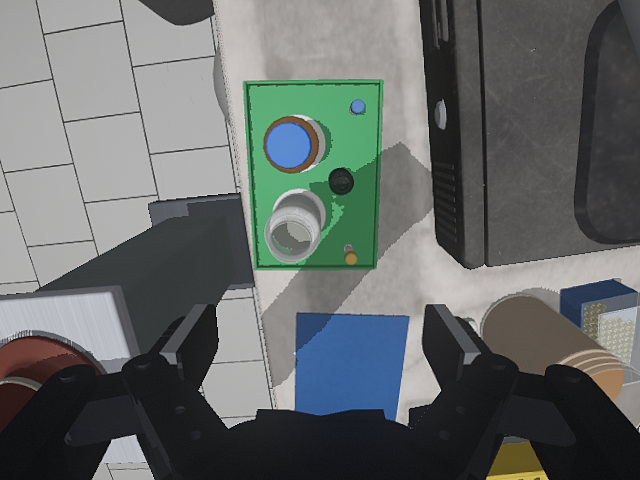

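The wrist view agrees: amber (291,144), white (295,230), dark vial (341,181), with the tray outline 230 x 162 mm at yaw -4.8°. The disc places worked out from the tray pose match the bottle fits within 1 mm. I move above the white bottle.

```bash
cat > go.py <<'E'
# units (dx dy dz turn) from the present pose to x y z [yaw]
import sys;from h import *
s=observe();t=[float(v) for v in sys.argv[1:]];w=s["eef_rot"][2]
d=np.array(t[:3])-s["ee_pos"];c,n=np.cos(w),np.sin(w)
u=np.array([c*d[0]+n*d[1],n*d[0]-c*d[1],-d[2]])/.03
print("units",u.round(3),"turn",round((w-t[3])/np.pi,4) if len(t)>3 else "","yaw",round(w,3),"grip",round(s["grip_force"],1),round(s["finger_gap"],3))
E
python3 -m jog '1 -.22 -.29 .6 0;1 -.22 -.29 .6 0;1 -.22 -.3 .6 0;1 0 0 .9 0;1 0 0 .9 0;1 0 0 .9 0;1 0 0 .5 0;1 0 0 0 0;1 0 0 0 0'
python3 go.py .4286 .2455 .066 1.487
```

```text
time_s: 7.47
ee_pos: [0.4285, 0.2462, 0.1531]
eef_rot: [-3.14, 0.0, 1.477]
ft_force: [0.1, 0.8, 0.8]
finger_gap: 0.999
grip_force: 0.0
units [-0.024  0.006  2.903] turn -0.0031 yaw 1.477 grip 0.0 0.999
```

```bash
python3 -m jog '1 -.02 0 .6 0;1 0 0 .6 0;1 0 0 .6 0;1 0 0 .6 0;1 0 0 .5 0;1 0 0 0 0;0 0 0 0 0;0 0 0 0 0;0 0 0 0 0;0 0 0 0 0;0 0 0 0 0;0 0 0 0 0'
python3 -m jog '0 0 0 0 0;0 0 0 0 0;0 0 0 0 0;0 0 0 0 0;0 0 0 -.2 0;0 0 0 -.4 0;0 0 0 -.6 0;0 0 0 -.6 0;0 0 0 -.6 0;0 0 0 0 0'
python3 -c "
from h import *
snap('side','s1')"
python3 go.py .469 -.0655 .14 1.44
```

```text
time_s: 8.47
ee_pos: [0.4292, 0.2465, 0.0684]
eef_rot: [3.139, -0.002, 1.477]
ft_force: [-2.4, -0.7, 4.9]
finger_gap: 0.646
grip_force: 62.7
time_s: 9.3
ee_pos: [0.4306, 0.247, 0.1422]
eef_rot: [3.135, -0.005, 1.477]
ft_force: [0.7, 0.5, -1.4]
finger_gap: 0.644
grip_force: 64.0
units [-10.224   2.276   0.017] turn 0.0116 yaw 1.477 grip 64.0 0.647
```

View pics/s1.png

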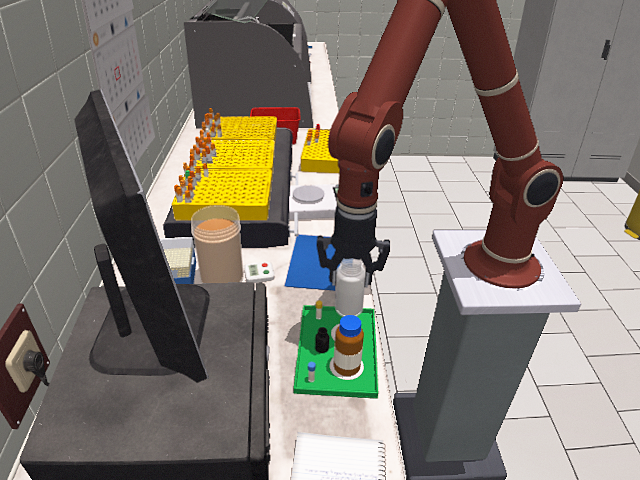

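The white bottle hangs upright in the fingers at (350,287), and the rest of the tray is undisturbed. I carry it to the far half of the mat.

```bash
python3 -m jog '0 -.3 .06 0 0;0 -.6 .14 0 0;0 -.9 .2 0 0;0 -.9 .2 0 0;0 -.9 .2 0 0;0 -.9 .2 0 0;0 -.9 .2 0 0;0 -.9 .2 0 0;0 -.9 .2 0 0;0 -.9 .2 0 0;0 -.9 .2 0 0;0 -.7 .2 0 0'
python3 -m jog '0 -.4 .06 0 0;0 -.1 0 0 0;0 0 0 .5 0;0 0 0 .5 0;0 0 0 .5 0;0 0 0 .5 0;0 0 0 0 0;0 0 0 0 0'
python3 go.py .469 -.0655 .069
```

```text
time_s: 10.35
ee_pos: [0.4652, -0.054, 0.1369]
eef_rot: [-3.138, 0.002, 1.474]
ft_force: [1.1, 0.4, -1.4]
finger_gap: 0.646
grip_force: 63.9
time_s: 11.02
ee_pos: [0.4662, -0.0647, 0.0775]
eef_rot: [-3.138, -0.0, 1.478]
ft_force: [0.1, 0.3, -1.2]
finger_gap: 0.645
grip_force: 64.2
units [-0.019  0.097  0.284] turn  yaw 1.478 grip 64.2 0.645
```

```bash
python3 -m jog '0 0 0 .12 0;0 0 0 .1 0;0 0 0 .07 0;0 0 0 0 0;0 0 0 0 0'; python3 -m jog '1 0 0 0 0;1 0 0 0 0;1 0 0 0 0;1 0 0 0 0;1 0 0 0 0;1 0 0 0 0;1 0 0 -.3 0;1 0 0 -.6 0;1 0 0 -.9 0;1 0 0 -.9 0;1 0 0 -.9 0;1 0 0 0 0'
python3 -c "
from h import *
snap('side','s2')"
python3 go.py .4367 .332 .15 1.487
```

```text
time_s: 11.43
ee_pos: [0.4675, -0.0655, 0.0698]
eef_rot: [3.141, 0.0, 1.477]
ft_force: [-0.6, -0.4, -2.1]
finger_gap: 0.648
grip_force: 64.2
time_s: 12.43
ee_pos: [0.4707, -0.0651, 0.1828]
eef_rot: [3.131, 0.0, 1.477]
ft_force: [0.7, -0.3, 0.5]
finger_gap: 1.001
grip_force: 0.0
units [13.084 -2.328  1.023] turn -0.0033 yaw 1.477 grip 0.0 1.0
```

View pics/s2.png

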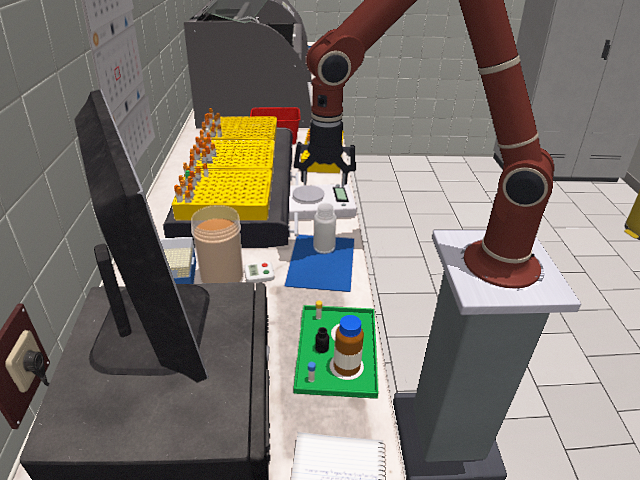

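The white bottle stands upright on the mat at (325,232). Amber is next.

```bash
python3 -m jog '1 .7 -.13 0 0;1 1 -.18 0 0;1 1.0 -.18 0 0;1 1 -.18 0 0;1 1 -.18 0 0;1 1 -.18 0 0;1 1 -.18 0 0;1 1 -.18 0 0;1 1 -.18 0 0;1 1 -.18 0 0;1 1 -.18 0 0;1 1 -.18 0 0'
python3 -m jog '1 .9 -.18 0 0;1 .48 -.04 0 0;1 0 0 .4 0;1 0 0 .6 0;1 0 0 0 0;1 0 0 0 0'
python3 go.py .4367 .332 .066 1.487
```

```text
time_s: 13.48
ee_pos: [0.4363, 0.2908, 0.1768]
eef_rot: [-3.14, 0.002, 1.477]
ft_force: [0.2, -0.0, -0.2]
finger_gap: 0.999
grip_force: 0.0
time_s: 13.98
ee_pos: [0.4337, 0.3308, 0.1463]
eef_rot: [-3.139, 0.003, 1.477]
ft_force: [0.9, -0.1, 0.4]
finger_gap: 0.999
grip_force: 0.0
units [0.051 0.097 2.678] turn -0.0031 yaw 1.477 grip 0.0 0.999
```

```bash
python3 -m jog '1 .04 .08 .5 0;1 0 0 .6 0;1 0 0 .6 0;1 0 0 .6 0;1 0 0 .37 0;1 0 0 0 0;1 0 0 0 0;0 0 0 0 0;0 0 0 0 0;0 0 0 0 0;0 0 0 0 0;0 0 0 0 0'
python3 -m jog '0 0 0 0 0;0 0 0 0 0;0 0 0 0 0;0 0 0 0 0;0 0 0 0 0;0 0 0 0 0'
python3 -m jog '0 0 0 -.2 0;0 0 0 -.4 0;0 0 0 -.6 0;0 0 0 -.6 0;0 0 0 -.6 0;0 0 0 0 0;0 0 0 0 0'
python3 go.py .4837 .0435 .14 1.44
```

```text
time_s: 14.98
ee_pos: [0.4374, 0.3335, 0.0691]
eef_rot: [3.14, -0.002, 1.477]
ft_force: [-0.6, -0.2, 5.9]
finger_gap: 0.609
grip_force: 62.4
time_s: 15.48
ee_pos: [0.4374, 0.3335, 0.0691]
eef_rot: [3.14, -0.002, 1.477]
ft_force: [-1.0, -0.1, 5.7]
finger_gap: 0.612
grip_force: 62.4
time_s: 16.07
ee_pos: [0.4375, 0.3329, 0.1404]
eef_rot: [3.14, -0.001, 1.477]
ft_force: [0.5, -0.2, -1.7]
finger_gap: 0.609
grip_force: 62.9
units [-9.46   2.439  0.012] turn 0.0117 yaw 1.477 grip 62.9 0.609
```

```bash
python3 -m jog '0 -.3 .08 0 0;0 -.6 .16 0 0;0 -.9 .23 0 0;0 -.9 .23 0 0;0 -.9 .23 0 0;0 -.9 .23 0 0;0 -.9 .23 0 0;0 -.9 .23 0 0;0 -.9 .23 0 0;0 -.9 .23 0 0;0 -.8 .2 0 0;0 -.5 .15 0 0'
python3 -m jog '0 -.16 .01 0 0;0 0 0 0 0;0 0 0 .5 0;0 0 0 .5 0;0 0 0 .5 0;0 0 0 .5 0;0 0 0 0 0;0 0 0 0 0'
python3 go.py .4837 .0435 .0695
```

```text
time_s: 17.07
ee_pos: [0.4819, 0.0403, 0.1379]
eef_rot: [-3.138, 0.003, 1.472]
ft_force: [-0.5, -1.0, -2.4]
finger_gap: 0.609
grip_force: 62.9
time_s: 17.73
ee_pos: [0.4821, 0.0419, 0.079]
eef_rot: [-3.139, -0.001, 1.48]
ft_force: [-0.3, 0.2, -2.6]
finger_gap: 0.615
grip_force: 63.0
units [0.057 0.048 0.316] turn  yaw 1.48 grip 63.0 0.615
```

```bash
python3 -m jog '0 0 0 .13 0;0 0 0 .1 0;0 0 0 .08 0;0 0 0 0 0;0 0 0 0 0'; python3 -m jog '1 0 0 0 0;1 0 0 0 0;1 0 0 0 0;1 0 0 0 0;1 0 0 0 0;1 0 0 0 0;1 0 0 -.3 0;1 0 0 -.6 0;1 0 0 -.9 0;1 0 0 -.9 0;1 0 0 -.9 0;1 0 0 -.5 0'
python3 -m jog '1 .8 0 -.5 0;1 .9 0 -.5 0;1 .9 0 -.5 0;1 .9 0 0 0;1 .9 0 0 0;1 .9 0 0 0;1 .7 0 0 0;1 0 0 0 0;1 0 0 0 0'
python3 -c "
from h import *
snap('wrist','w1')"
python3 m2.py wrist
python3 go.py .4846 .284 .15 3.057
```

```text
time_s: 18.15
ee_pos: [0.4832, 0.0404, 0.0704]
eef_rot: [3.141, -0.0, 1.477]
ft_force: [1.0, -0.2, -1.8]
finger_gap: 0.611
grip_force: 63.0
time_s: 19.15
ee_pos: [0.4842, 0.041, 0.1967]
eef_rot: [3.137, -0.001, 1.477]
ft_force: [1.1, -0.7, -0.7]
finger_gap: 0.997
grip_force: 0.0
time_s: 19.9
ee_pos: [0.4993, 0.2208, 0.2387]
eef_rot: [-3.141, -0.0, 1.48]
ft_force: [1.1, -0.2, -0.1]
finger_gap: 1.002
grip_force: 0.0
wrist vial_dark 0.56 [0.4841 0.2842] res [ 0.5  0.9 -0.5 -1. ]
wrist cryo_yellow 0.63 [0.489 0.193] res [-0.2 -1.   0.3  0.9]
wrist cryo_blue 0.82 [0.5086 0.3644] res [-0.8 -1.1  0.8  1.7]
wrist tray 0.66 ((452.9215393066406, 285.71575927734375), (231.2338409423828, 161.53085327148438), 84.88021087646484)
wrist mat 0.74 ((479.2384033203125, 22.876312255859375), (150.79498291015625, 159.78878784179688), 82.2908935546875)
pan [0.4881 0.2854 0.051 ]
units [ 2.1   -0.715  2.943] turn -0.5031 yaw 1.477 grip 0.0 1.003
```

View pics/w1.png

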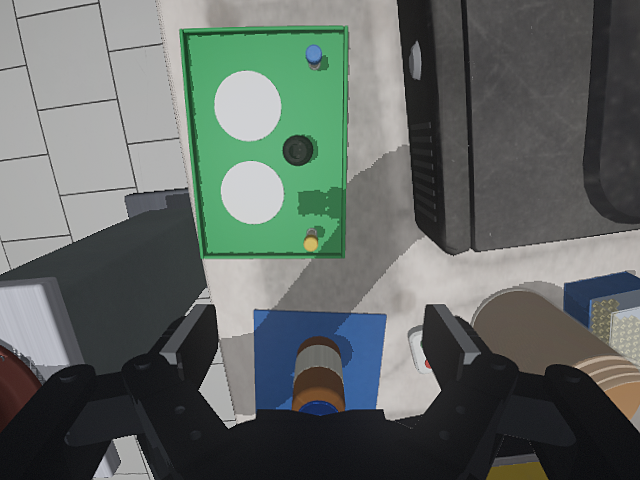

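The tray is clear of the bottles: discs at (248,106) and (252,192), dark vial untouched at (298,150), capped vials in their corners, and amber upright on the mat. I measure the discs and start the quarter turn, so that the fingers close along the tray's y.

```bash
python3 - <<'E'
from h import *
im=cv2.imread("pics/w1.png");m=camera_model("wrist")
b=((im.min(2)>185)).astype(np.uint8);b[:, :205]=0;b[:,290:]=0;b[260:]=0
n,l,st,ce=cv2.connectedComponentsWithStats(b)
for i in range(1,n):
    if st[i,4]>1500:print(st[i],at(m,ce[i],.004))
print(np.round(observe()["joints"],2))
E
python3 -m jog '.8 0 0 0 -.0385;.7 0 0 0 -.0385;.65 0 0 0 -.0385;.65 0 0 0 -.0385;.65 0 0 0 -.0385;.65 0 0 0 -.0385;.65 0 0 0 -.0385;.65 0 0 0 -.0385;.65 0 0 0 -.0385;.65 0 0 0 -.0385;.65 0 0 0 -.0385;.65 0 0 0 -.0385'
python3 -m jog '.65 0 0 0 -.0385;.65 0 0 0 0;.65 0 0 0 0'
python3 go.py .4843 .284 .15 3.057
```

```text
[ 215   71   66   70 3647] [0.43767944 0.33154087 0.004     ]
[ 221  161   63   63 3083] [0.42981683 0.24403562 0.004     ]
[-0.07  0.5  -0.59  1.71  0.32  1.03 -0.86]
time_s: 21.45
ee_pos: [0.5001, 0.2194, 0.2383]
eef_rot: [-3.142, 0.0, 2.934]
ft_force: [0.0, -0.7, 0.6]
finger_gap: 0.65
grip_force: 0.0
time_s: 21.7
ee_pos: [0.5, 0.2194, 0.238]
eef_rot: [3.141, -0.001, 3.046]
ft_force: [-0.6, -0.2, 0.4]
finger_gap: 0.652
grip_force: 0.0
units [0.728 2.094 2.935] turn -0.0035 yaw 3.046 grip 0.0 0.652
```

```bash
python3 -m jog '.65 .24 .7 0 -.0035;.65 .24 .7 0 0;.65 .25 .69 .3 0;.65 0 0 .8 0;.65 0 0 .9 0;.65 0 0 .9 0;.65 0 0 0 0;.65 0 0 0 0'
python3 go.py .4843 .284 .0085 3.057
```

```text
time_s: 22.37
ee_pos: [0.4831, 0.2834, 0.1507]
eef_rot: [-3.14, -0.002, 3.059]
ft_force: [-0.3, 0.5, 1.2]
finger_gap: 0.651
grip_force: 0.0
units [-0.039  0.023  4.739] turn 0.0006 yaw 3.059 grip 0.0 0.651
```

```bash
python3 -m jog '.65 -.04 .02 .6 0;.65 0 0 .8 0;.65 0 0 .8 0;.65 0 0 .8 0;.65 0 0 .7 0;.65 0 0 .5 0;.65 0 0 .3 0;.65 0 0 .1 0;.65 0 0 0 0;.65 0 0 0 0'
python3 go.py .4843 .284 .008 3.057
```

```text
time_s: 23.2
ee_pos: [0.4856, 0.2853, 0.0147]
eef_rot: [3.14, 0.002, 3.06]
ft_force: [0.8, -0.7, 0.2]
finger_gap: 0.651
grip_force: 0.0
units [ 0.041 -0.048  0.225] turn 0.0009 yaw 3.06 grip 0.0 0.651
```

```bash
python3 -m jog '.65 .04 0 .15 0;.65 0 0 .1 0;.65 0 0 0 0;0 0 0 0 0;0 0 0 0 0;0 0 0 0 0;0 0 0 0 0;0 0 0 0 0;0 0 0 0 0;0 0 0 0 0;0 0 0 0 0;0 0 0 0 0'
python3 -m jog '0 0 0 0 0;0 0 0 0 0;0 0 0 -.1 0;0 0 0 -.3 0;0 0 0 -.5 0;0 0 0 -.7 0;0 0 0 -.7 0;0 0 0 -.7 0;0 0 0 -.7 0;0 0 0 -.7 0;0 0 0 0 0;0 0 0 0 0'
python3 -c "
from h import *
snap('side','s3')"
python3 go.py .506 -.28 .15 3.057
```

```text
time_s: 24.2
ee_pos: [0.4837, 0.285, 0.0061]
eef_rot: [3.141, 0.001, 3.06]
ft_force: [0.6, 1.0, 4.7]
finger_gap: 0.318
grip_force: 59.2
time_s: 25.2
ee_pos: [0.4838, 0.2844, 0.1387]
eef_rot: [3.141, 0.001, 3.06]
ft_force: [-0.2, -0.4, -1.2]
finger_gap: 0.316
grip_force: 59.0
units [ -2.286 -18.663  -0.418] turn 0.0009 yaw 3.06 grip 59.0 0.319
```

View pics/s3.png

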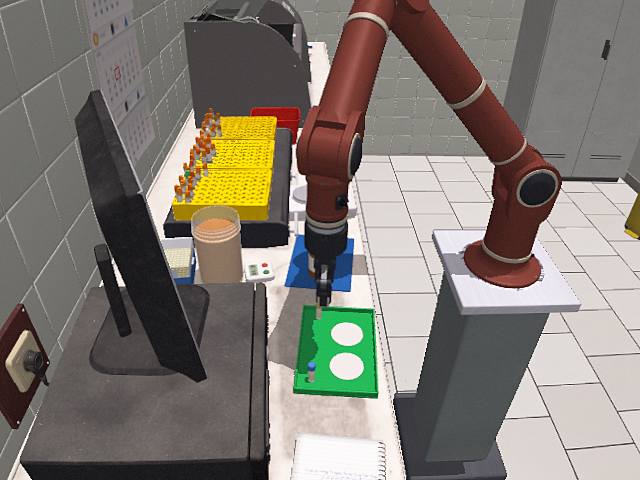

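The vial is held (gap 0.318) and the capped vials are in place. I lift it above bottle height while turning back, then carry it toward the balance.

```bash
python3 -m jog '0 0 0 -.27 .0385;0 0 0 -.27 .0385;0 0 0 -.27 .0385;0 0 0 -.27 .0385;0 0 0 -.27 .0385;0 0 0 -.27 .0385;0 0 0 -.27 .0385;0 0 0 -.27 .0385;0 0 0 -.27 .0385;0 0 0 -.27 .0385;0 0 0 -.27 .0385;0 0 0 -.27 .0385'
python3 -m jog '0 0 0 0 .0385;0 0 0 0 0;0 0 0 0 0'
python3 go.py .5 -.28 .235 1.487
```

```text
time_s: 26.25
ee_pos: [0.4827, 0.2835, 0.2335]
eef_rot: [-3.138, 0.002, 1.603]
ft_force: [0.1, 0.2, 0.4]
finger_gap: 0.32
grip_force: 59.0
time_s: 26.5
ee_pos: [0.4829, 0.2838, 0.2336]
eef_rot: [-3.14, 0.002, 1.491]
ft_force: [0.1, -0.1, -0.4]
finger_gap: 0.313
grip_force: 59.0
units [-18.688   2.065  -0.045] turn 0.0013 yaw 1.491 grip 59.0 0.313
```

```bash
python3 -m jog '0 -.3 .03 0 0;0 -.6 .07 0 0;0 -.9 .1 0 0;0 -.9 .1 0 0;0 -.9 .1 0 0;0 -.9 .1 0 0;0 -.9 .1 0 0;0 -.9 .1 0 0;0 -.9 .1 0 0;0 -.9 .1 0 0;0 -.9 .1 0 0;0 -.9 .1 0 0'
python3 -m jog '0 -.9 .1 0 0;0 -.9 .1 0 0;0 -.9 .1 0 0;0 -.9 .1 0 0;0 -.9 .1 0 0;0 -.9 .1 0 0;0 -.9 .1 0 0;0 -.9 .1 0 0;0 -.9 .1 0 0;0 -.7 .1 0 0;0 0 0 0 0;0 0 0 0 0'
python3 - <<'E'
from h import *
im=snap("wrist","w2");m=camera_model("wrist")
for d in tip_of("wrist","pan")[:2]:print(d["conf"],d["position"],at(m,d["position"],.051))
for d in masks_of("wrist","balance")[:1]:print(d["conf"],d["bbox"])
E
python3 go.py .505 -.28 .15 1.487
```

```text
time_s: 27.5
ee_pos: [0.4909, -0.0166, 0.2342]
eef_rot: [-3.14, 0.0, 1.489]
ft_force: [-0.0, 0.6, -0.8]
finger_gap: 0.318
grip_force: 59.0
time_s: 28.5
ee_pos: [0.4983, -0.2818, 0.2337]
eef_rot: [-3.139, -0.001, 1.485]
ft_force: [0.3, 0.8, 0.0]
finger_gap: 0.322
grip_force: 59.0
0.73 [327.0, 213.6] [ 0.50646155 -0.27490718  0.051     ]
0.7 [177.2, 125.2, 386.1, 298.7]
units [-0.044  0.18   2.822] turn 0.0012 yaw 1.491 grip 59.0 0.317
```

View pics/w2.png

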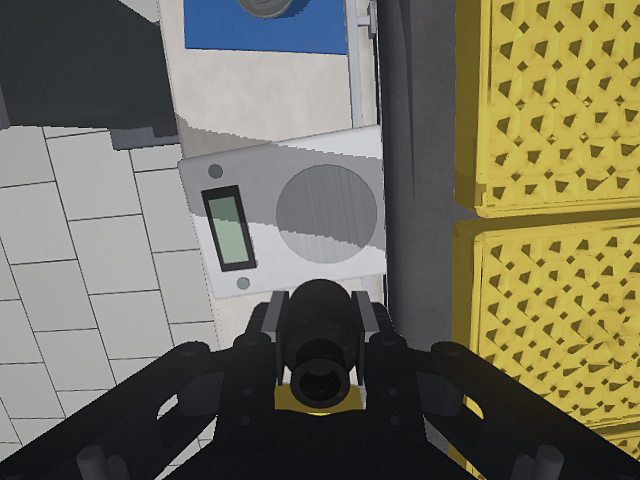

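The vial hangs upright in the fingers, and the pan circle is centred at (327,213), giving (0.506, -0.276). The rack's near edge (column 455) is close, so I check the clearance while lowering to above the pan.

```bash
python3 -c "
from h import *
m=camera_model('wrist')
for z in(.08,.12,.15):print(at(m,(456,190),z),at(m,(385,190),z))"
python3 -m jog '0 0 0 .6 0;0 0.1 .12 .8 0;0 0.1 .12 .8 0;0 0 .02 .8 0;0 0 0 .8 0;0 0 0 .8 0;0 0 0 0 0;0 0 0 0 0'
python3 go.py .506 -.2765 .0535 1.487
```

```text
[ 0.61819604 -0.25556543  0.08      ] [ 0.55763577 -0.25109715  0.08      ]
[ 0.60313548 -0.24887667  0.12      ] [ 0.55072386 -0.24500962  0.12      ]
[ 0.59184007 -0.2438601   0.15      ] [ 0.54553993 -0.24044397  0.15      ]
time_s: 29.32
ee_pos: [0.5077, -0.2729, 0.0964]
eef_rot: [-3.139, -0.002, 1.49]
ft_force: [0.4, -0.2, 0.4]
finger_gap: 0.316
grip_force: 59.1
units [-0.123 -0.048  1.429] turn 0.0011 yaw 1.49 grip 59.1 0.316
```

```bash
python3 -m jog '0 -.1 -.05 .5 0;0 0 0 .4 0;0 0 0 .25 0;0 0 0 .1 0;0 0 0 .07 0;0 0 0 .05 0;0 0 0 0 0;0 0 0 0 0'
python3 go.py .506 -.2765 .0535 1.487
```

```text
time_s: 29.98
ee_pos: [0.5068, -0.2773, 0.0563]
eef_rot: [3.141, 0.0, 1.488]
ft_force: [-0.8, -0.6, -0.5]
finger_gap: 0.323
grip_force: 59.1
units [ 0.026 -0.028  0.092] turn 0.0003 yaw 1.488 grip 59.1 0.323
```

```bash
python3 -m jog '0 0 0 .05 0;0 0 0 .03 0;0 0 0 0 0;0 0 0 0 0'
python3 -m jog '.45 0 0 0 0;.45 0 0 0 0;.5 0 0 0 0;.55 0 0 0 0;.55 0 0 0 0;.55 0 0 -.15 0;.55 0 0 -.4 0;.55 0 0 -.7 0;.55 0 0 -.9 0;.55 0 0 -.9 0;.7 0 0 -.9 0;1 0 0 -.5 0'
python3 - <<'E'
from h import *
for c in("scene","side"):
    im=snap(c,c+"3");m=camera_model(c);print(proj(m,[[.506,-.2765,.051]]))
    for n,z in(("vial_dark",.051),("bottle_white",.004),("bottle_amber",.004)):
        for d in tip_of(c,n)[:1]:print(c,n,round(d["conf"],2),np.round(d["position"]),at(m,d["position"],z).round(4))
a=cv2.imread("pics/scene3.png")[130:330,280:480];b=cv2.imread("pics/side3.png")[130:330,240:440]
cv2.imwrite("pics/c3.png",cv2.resize(np.hstack([a,b]),None,fx=2,fy=2))
E
python3 go.py .4837 .0415 .18 1.477
```

```text
time_s: 30.32
ee_pos: [0.5064, -0.2773, 0.0534]
eef_rot: [-3.142, -0.0, 1.488]
ft_force: [0.5, 0.8, 1.2]
finger_gap: 0.322
grip_force: 59.1
time_s: 31.32
ee_pos: [0.508, -0.2775, 0.1915]
eef_rot: [3.136, 0.002, 1.488]
ft_force: [-0.0, -0.3, 0.2]
finger_gap: 0.814
grip_force: 0.0
[[404.21166494 193.43708933]]
scene vial_dark 0.48 [408. 192.] [ 0.5044 -0.2872  0.051 ]
scene bottle_white 0.57 [338. 251.] [ 0.473 -0.061  0.004]
scene bottle_amber 0.59 [301. 266.] [0.4814 0.0364 0.004 ]
[[307.85527681 191.88999923]]
side vial_dark 0.47 [306. 196.] [ 0.5105 -0.2529  0.051 ]
side bottle_white 0.76 [325. 247.] [ 0.463  -0.0653  0.004 ]
side bottle_amber 0.82 [317. 272.] [0.4872 0.0411 0.004 ]
units [10.522 -1.604  0.188] turn 0.0035 yaw 1.488 grip 0.0 1.003
```

View pics/c3.png

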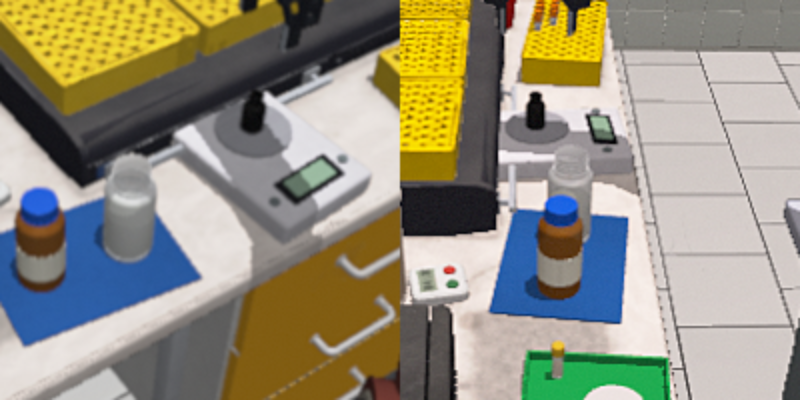

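The dark vial stands upright in the middle of the pan in both views (scene crop (253,128), side crop (536,122)), and both bottles are upright on the mat. Amber goes back first.

```bash
python3 -m jog '1 .5 -.1 0 .0035;1 .9 -.13 0 0;1 1 -.15 0 0;1 1 -.15 0 0;1 1 -.15 0 0;1 1 -.15 0 0;1 1 -.15 0 0;1 1 -.15 0 0;1 1 -.15 0 0;1 1 -.15 0 0;1 .8 -.15 0 0;1 .3 -.1 0 0'
python3 -m jog '1 0 0 .5 0;1 0 0 .6 0;1 0 0 0 0;1 0 0 0 0'
python3 go.py .4835 .0405 .067 1.477
```

```text
time_s: 32.72
ee_pos: [0.4848, 0.0458, 0.1867]
eef_rot: [-3.141, -0.003, 1.484]
ft_force: [0.8, -0.5, 0.4]
finger_gap: 0.995
grip_force: 0.0
time_s: 33.05
ee_pos: [0.4847, 0.0399, 0.153]
eef_rot: [-3.138, 0.001, 1.476]
ft_force: [1.0, 0.7, -0.0]
finger_gap: 1.002
grip_force: 0.0
units [ 0.016 -0.043  2.866] turn -0.0003 yaw 1.476 grip 0.0 1.002
```

```bash
python3 -m jog '1 0 -.04 .5 0;1 0 0 .6 0;1 0 0 .6 0;1 0 0 .6 0;1 0 0 .5 0;1 0 0 0 0;1 0 0 0 0;0 0 0 0 0;0 0 0 0 0;0 0 0 0 0;0 0 0 0 0;0 0 0 0 0'
python3 -m jog '0 0 0 0 0;0 0 0 0 0;0 0 0 0 0;0 0 0 0 0;0 0 0 0 0;0 0 0 0 0'
python3 -m jog '0 0 0 -.2 0;0 0 0 -.4 0;0 0 0 -.6 0;0 0 0 -.6 0;0 0 0 -.6 0;0 0 0 0 0;0 0 0 0 0'
python3 go.py .4374 .333 .14 1.477
```

```text
time_s: 34.05
ee_pos: [0.4847, 0.0413, 0.0715]
eef_rot: [3.14, 0.0, 1.477]
ft_force: [-2.1, 0.7, 6.1]
finger_gap: 0.608
grip_force: 61.3
time_s: 34.55
ee_pos: [0.4847, 0.0413, 0.0714]
eef_rot: [3.14, 0.0, 1.477]
ft_force: [-2.4, -0.2, 6.3]
finger_gap: 0.613
grip_force: 61.3
time_s: 35.13
ee_pos: [0.485, 0.041, 0.1429]
eef_rot: [3.139, -0.0, 1.477]
ft_force: [0.1, 0.2, -2.4]
finger_gap: 0.615
grip_force: 62.8
units [ 9.541 -2.495  0.095] turn -0.0001 yaw 1.477 grip 62.8 0.615
```

```bash
python3 -m jog '0 .3 -.08 0 0;0 .6 -.16 0 0;0 .9 -.24 0 0;0 .9 -.24 0 0;0 .9 -.24 0 0;0 .9 -.24 0 0;0 .9 -.24 0 0;0 .9 -.24 0 0;0 .9 -.24 0 0;0 .9 -.24 0 0;0 .8 -.2 0 0;0 .4 -.13 0 0'
python3 -m jog '0 .14 0 0 0;0 0 0 0 0;0 0 0 .5 0;0 0 0 .5 0;0 0 0 .5 0;0 0 0 .4 0;0 0 0 0 0;0 0 0 0 0;0 0 0 0 0'
python3 go.py .4374 .333 .072 1.477
```

```text
time_s: 36.13
ee_pos: [0.4335, 0.3304, 0.1409]
eef_rot: [-3.139, -0.002, 1.482]
ft_force: [-0.4, 1.3, -1.6]
finger_gap: 0.607
grip_force: 62.8
time_s: 36.88
ee_pos: [0.4374, 0.3291, 0.0854]
eef_rot: [3.141, 0.0, 1.475]
ft_force: [0.2, 0.9, -1.0]
finger_gap: 0.614
grip_force: 62.8
units [ 0.13  -0.012  0.448] turn -0.0006 yaw 1.475 grip 62.8 0.614
```

```bash
python3 -m jog '0 .12 0 .1 0;0 0 0 .12 0;0 0 0 .1 0;0 0 0 .07 0;0 0 0 .03 0;0 0 0 0 0;0 0 0 0 0'
python3 go.py .4374 .333 .072 1.477
```

```text
time_s: 37.47
ee_pos: [0.4369, 0.3336, 0.0723]
eef_rot: [-3.142, 0.0, 1.477]
ft_force: [0.2, -0.1, -1.6]
finger_gap: 0.613
grip_force: 62.8
units [-0.02   0.02   0.011] turn 0.0 yaw 1.477 grip 62.8 0.613
```

```bash
python3 -m jog '0 0 0 .03 0;0 0 0 .02 0;0 0 0 0 0;0 0 0 0 0'; python3 -m jog '1 0 0 0 0;1 0 0 0 0;1 0 0 0 0;1 0 0 0 0;1 0 0 0 0;1 0 0 0 0;1 0 0 -.3 0;1 0 0 -.6 0;1 0 0 -.9 0;1 0 0 -.9 0;1 0 0 -.9 0;1 0 0 0 0'
python3 go.py .468 -.0653 .18 1.477
```

```text
time_s: 37.8
ee_pos: [0.437, 0.3341, 0.0715]
eef_rot: [3.141, -0.001, 1.477]
ft_force: [-2.1, 0.0, 3.5]
finger_gap: 0.615
grip_force: 63.3
time_s: 38.8
ee_pos: [0.4392, 0.3365, 0.1849]
eef_rot: [3.134, -0.009, 1.477]
ft_force: [-0.2, 0.8, 0.5]
finger_gap: 0.998
grip_force: 0.0
units [-13.246   2.211   0.164] turn -0.0 yaw 1.477 grip 0.0 0.998
```

```bash
python3 -m jog '1 -.5 .1 0 0;1 -.9 .15 0 0;1 -1 .17 0 0;1 -1 .17 0 0;1 -1 .17 0 0;1 -1 .17 0 0;1 -1 .17 0 0;1 -1 .17 0 0;1 -1 .17 0 0;1 -1 .17 0 0;1 -1 .17 0 0;1 -1 .17 0 0'
python3 -m jog '1 -1 .17 0 0;1 -.6 .1 0 0;1 -.2 .0 0 0;1 0 0 .4 0;1 0 0 .6 0;1 0 0 0 0;1 0 0 0 0'
python3 go.py .468 -.0653 .066 1.477
```

```text
time_s: 39.8
ee_pos: [0.4629, -0.0138, 0.1791]
eef_rot: [3.141, 0.0, 1.477]
ft_force: [0.6, -0.6, 0.6]
finger_gap: 1.001
grip_force: 0.0
time_s: 40.38
ee_pos: [0.4654, -0.0656, 0.1486]
eef_rot: [-3.14, -0.001, 1.479]
ft_force: [-0.2, -0.6, 0.2]
finger_gap: 1.003
grip_force: 0.0
units [0.017 0.085 2.753] turn 0.0006 yaw 1.479 grip 0.0 1.003
```

```bash
python3 -m jog '1 0.02 .08 .5 0;1 0 0 .6 0;1 0 0 .6 0;1 0 0 .6 0;1 0 0 .45 0;1 0 0 0 0;1 0 0 0 0;0 0 0 0 0;0 0 0 0 0;0 0 0 0 0;0 0 0 0 0;0 0 0 0 0'
python3 -m jog '0 0 0 0 0;0 0 0 0 0;0 0 0 0 0;0 0 0 0 0;0 0 0 0 0;0 0 0 0 0'
python3 -m jog '0 0 0 -.2 0;0 0 0 -.4 0;0 0 0 -.6 0;0 0 0 -.6 0;0 0 0 -.6 0;0 0 0 0 0;0 0 0 0 0'
python3 go.py .4297 .2457 .14 1.477
```

```text
time_s: 41.38
ee_pos: [0.4686, -0.0664, 0.0679]
eef_rot: [3.141, 0.001, 1.477]
ft_force: [-2.2, 0.6, 7.8]
finger_gap: 0.654
grip_force: 61.6
time_s: 41.88
ee_pos: [0.4685, -0.0664, 0.0679]
eef_rot: [3.141, 0.001, 1.477]
ft_force: [-2.6, 1.1, 7.6]
finger_gap: 0.648
grip_force: 61.6
time_s: 42.47
ee_pos: [0.4691, -0.0667, 0.1392]
eef_rot: [3.139, 0.0, 1.476]
ft_force: [-0.4, -0.3, -2.6]
finger_gap: 0.651
grip_force: 63.9
units [10.244 -2.288 -0.027] turn -0.0002 yaw 1.476 grip 63.9 0.651
```

```bash
python3 -m jog '0 .3 -.06 0 0;0 .6 -.14 0 0;0 .9 -.2 0 0;0 .9 -.2 0 0;0 .9 -.2 0 0;0 .9 -.2 0 0;0 .9 -.2 0 0;0 .9 -.2 0 0;0 .9 -.2 0 0;0 .9 -.2 0 0;0 .9 -.2 0 0;0 .7 -.2 0 0'
python3 -m jog '0 .44 -.08 0 0;0 .1 0 0 0;0 0 0 0 0;0 0 0 .5 0;0 0 0 .5 0;0 0 0 .5 0;0 0 0 .4 0;0 0 0 0 0;0 0 0 0 0;0 0 0 0 0'
python3 go.py .4297 .2457 .068 1.477
```

```text
time_s: 43.47
ee_pos: [0.4283, 0.2324, 0.1372]
eef_rot: [-3.139, -0.001, 1.48]
ft_force: [-0.4, 0.8, -2.7]
finger_gap: 0.648
grip_force: 63.8
time_s: 44.3
ee_pos: [0.4297, 0.2451, 0.0817]
eef_rot: [3.141, 0.0, 1.476]
ft_force: [0.3, 0.2, -1.5]
finger_gap: 0.652
grip_force: 63.9
units [ 0.021 -0.001  0.455] turn -0.0004 yaw 1.476 grip 63.9 0.652
```

```bash
python3 -m jog '0 0.02 0 .12 0;0 0 0 .12 0;0 0 0 .1 0;0 0 0 .08 0;0 0 0 .04 0;0 0 0 .03 0;0 0 0 0 0;0 0 0 0 0'; python3 -m jog '1 0 0 0 0;1 0 0 0 0;1 0 0 0 0;1 0 0 0 0;1 0 0 0 0;1 0 0 0 0;1 0 0 -.3 0;1 0 0 -.6 0;1 0 0 -.9 0;1 0 0 -.9 0;1 0 0 -.9 0;1 0 0 -.9 0'
python3 -m jog '1 .3 .3 -.9 0;1 .3 .3 -.9 0;1 .2 .3 -.9 0;1 0 0 0 0;1 0 0 0 0;1 0 0 0 0'
python3 m2.py wrist
python3 -c "
from h import *
snap('wrist','w4');snap('side','s4')
cv2.imwrite('pics/c4.png',np.hstack([cv2.resize(cv2.imread('pics/w4.png'),(400,300)),cv2.imread('pics/side3.png')[:0+300,:400]*0+cv2.imread('pics/s4.png')[130:430,150:550]]))"
```

```text
time_s: 44.97
ee_pos: [0.4292, 0.2467, 0.0679]
eef_rot: [3.141, -0.0, 1.477]
ft_force: [-2.5, -1.1, 9.3]
finger_gap: 0.647
grip_force: 64.8
time_s: 45.97
ee_pos: [0.4289, 0.2463, 0.2036]
eef_rot: [3.142, -0.0, 1.477]
ft_force: [0.3, 0.2, -0.0]
finger_gap: 1.002
grip_force: 0.0
time_s: 46.47
ee_pos: [0.4576, 0.2671, 0.2823]
eef_rot: [-3.141, 0.001, 1.477]
ft_force: [0.2, -0.1, 0.2]
finger_gap: 1.001
grip_force: 0.0
wrist bottle_white 0.97 [0.4264 0.2469] res [-0.5 -3.8  0.7  1.3]
wrist bottle_amber 0.69 [0.4334 0.3318] res [-0.7 -0.7  1.2  0.8]
wrist cryo_yellow 0.8 [0.4888 0.1935] res [-1.  -1.   0.8  0.9]
wrist cryo_blue 0.61 [0.5074 0.3649] res [-0.8 -0.5  0.7  0.6]
wrist tray 0.88 ((452.0416259765625, 286.44207763671875), (230.9556884765625, 160.2898406982422), 85.39494323730469)
wrist mat 0.73 ((477.7345886230469, 18.22858428955078), (164.6741943359375, 162.05677795410156), 82.43670654296875)
```

View pics/c4.png

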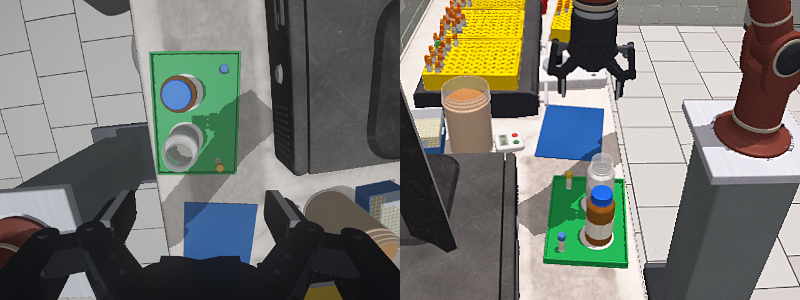

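Both bottles are back upright on their own discs, within about 4 mm of the start. The capped vials haven't moved, the mat is empty and the gripper is clear, so I hand in.

```bash
python3 -c "
from bench import *
print(hand_in())"
```

```text
the job is handed in; nothing more can be done
None
```

The job is handed in (no verdict was returned): the dark vial stands upright mid-pan, both bottles are back on their own discs within about 4 mm of where they started, and the capped vials haven't moved.

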